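Back off the left-hand gas cap

ROBOT

A 6-joint arm with a two-finger parallel gripper is mounted at the origin on the work surface. World frame = base frame: x ahead of the robot, y to its left, z up, the work surface at z = 0. Lengths are in mm, angles in rad, forces in N, time in s.
With the tool pointing down it reaches from about 325 to 925 mm from the base axis. Payload 3.1 kg.
Tool frame: the origin (TCP) lies midway between the tips of the shut fingers; the grasp point (between the pads) lies 19 mm behind it; z points along the fingers, y is the line along which they close (so a half turn about z gives the same grasp; the last joint's range is limited). The gripper opens to 85 mm and grips with 20 to 120 N. Pads are 22 mm wide; open, the fingers measure 114 mm over their backs; the gripper's body (76 mm by 85 mm) begins 54 mm behind the grasp point. The pads swing forward as they close: fully open they stand 13 mm farther back than shut.
Start: joints at [0.997, 0.217, 1.613, -0, 1.311, -0.112], TCP at [278.46, 559.553, 231.3] pointing down, gripper open.
Joint ranges: [-2.75, 2.75], [-0.78, 2.1], [0.31, 2.55], [-1.13, 4.27], [0.13, 2.63], [-2.58, 2.58]. Speed limits (rad/s): [2.79, 2.79, 3.14, 3.14, 3.14, 3.14].

INTERFACE

Orientations are given as a unit quaternion [x, y, z, w].
In Python, from cell import manip gives the robot as it stands.
- The arm moves only by the tool jog_arm, never from a script. Its argument "series" is a list that holds one entry, the list of rows, each a list of 7 numbers: the shift along the tool's x, y, z in mm, then the turn, a rotation vector about the tool's x, y, z in degrees, then the opening in per cent of the stroke, from 0 (shut) to 100 (fully open). In form: [[[dx, dy, dz, wx, wy, wz, claw], ...]]. A call has 1 to 12 rows; each row is the pose to reach, as a shift and turn from the pose commanded when the call began, along the tool's axes at that moment; what a row does not reach only later rows make up. A row lasts 1/8 s, in which the tool goes at most 62.5 mm and 10.7 degrees, less where a joint would pass 70% of its speed; a pose out of reach is approached as far as the arm can. A call with a gripper value outside its range is refused whole. The fingers move at their own pace and stop on an object; "squeeze" is the grip in N (left out, the last holds). Time passes only in rows, so rows that repeat a pose let the fingers close. It gives the time, the measured TCP pose, the force, the opening and the grip force at its end, in the units of the state.
- manip.read_state(): the state, without advancing time (a new reading comes with each control period).
- manip.snapshot(name): name is "scene" or "top"; returns the picture (384x512x3 uint8, red, green, blue); there is no depth.
- manip.camera_params(name): a dict with "camera_matrix" (3x3 intrinsics, pixels), "k1" (the pictures are not rectified: a ray, as slopes to the right and down, at radius r is drawn at 1 + k1 r^2 times it, then the intrinsics apply), "world_from_camera" (4x4, takes a point from camera to world coordinates). Camera axes: x right, y down, z forward; pixel columns grow to the right and rows downward; lengths in mm; the calibration is good to about 2 mm. A picture is of the moment at which its call begins. camera_params takes no time and is no camera call.
- manip.close_job(): hands the job in; it is judged then, once.
Trained networks look in the newest picture that a camera, given by its name, has taken for a name from the list of things; names that differ only in an ending like _2 or _b are one class to them, and where a whole thing is asked for, a point or a joint stands for the part that bears it (a point fixed in the world has none). Each returns a list of dicts, best first, with "confidence" (0 to 1); they miss things now and then, are a little off and sometimes report something else, mostly with a low value. They report only what shows in the picture. A call takes as long as a camera call.
- manip.trace(target, camera): "mask" (384x512 bool, what is visible of it) and "location" ([row, column] in pixels, amid what is visible of it).
The state is a dict: "time": time; "joint_positions": joint angles; "qd": joint speeds; "tau": joint torques, N m; "ee_pos": TCP position; "eef_rot": TCP orientation; "contact_force": force on the tool from outside, world axes, zero at the start; "torque": the same for the moment, N m; "gripper_width": finger opening in mm; "finger_force": force on a finger pad.
Only numpy, scipy, OpenCV 4.12 (cv2) and the standard library are available. Lean on these libraries where they do the work, as an engineer would, in place of code of your own. Each camera call takes 0.05 s, during which the arm holds its last target. There are 200 camera calls.

TASK

Of the two look-alike capped outlets on the grey block, one (fuel gas) has a left-hand thread and the other a right-hand thread: find out by feel which is which, then unscrew the left-hand cap by a good quarter turn, well past 90 degrees, and let go of it. Leave the right-hand cap tight and everything else on the bench where it is. Be gentle: a cap that binds must not be forced, the slim neck under its wing grip is spoilt if it is wound up by more than about 15 degrees.

Things in the scene. Friction and masses are not known exactly. Their poses are not given: they have to be found in the camera images.
- block: grey painted steel outlet block fixed to the bench, 110 x 260 x 46 mm (x, y, z), origin at the centre of its underside; two alike capped outlets stand on it, a at its y = -75 mm, b at its y = +75 mm. A short copper pipe leaves it at +x, 24 mm above the bench and to 143 mm from the origin. One outlet has a left-hand thread, the other a right-hand thread; which is which changes from start to start and cannot be seen
- grip_a (a point): centre of the flat aluminium wing grip on top of the a (-y) outlet's cap: a bar 64 mm long (its x axis), 12 mm thick (y) and 30 mm high (z up), this point 103 mm above the table, the bar reaching from 86 to 116 mm. It lies on the cap's turning axis, so it stays in place as the cap turns. Clear space around the bar down to the cap (42 mm across, top 77 mm above the table). The two grips are 150 mm apart.
- cap_a (a joint): angle of the a cap on its thread, 0 at the start; positive = anticlockwise seen from above, negative = clockwise. Seated tight at 0 at the start: in its tightening direction it binds within 0.1 rad; in its loosening direction it turns against a steady drag of about 0.35 Nm, for up to 4.6 rad, and stays where it is left. The hand of the thread is not told.
- neck_a (a joint): twist of the slim sprung neck between the a cap and its wing grip, 0 when unloaded; the grip's angle is the cap's angle plus this. It is a spring of 3.5 Nm per rad (a moving cap's drag winds it to about 0.10 rad, either sign; a bound cap winds it further and further) and it is damaged beyond 0.27 rad (0.95 Nm) either way.
- grip_b (a point): centre of the flat aluminium wing grip on top of the b (+y) outlet's cap: a bar 64 mm long (its x axis), 12 mm thick (y) and 30 mm high (z up), this point 103 mm above the table, the bar reaching from 86 to 116 mm. It lies on the cap's turning axis, so it stays in place as the cap turns. Clear space around the bar down to the cap (42 mm across, top 77 mm above the table). The two grips are 150 mm apart.
- cap_b (a joint): angle of the b cap on its thread, 0 at the start; positive = anticlockwise seen from above, negative = clockwise. Seated tight at 0 at the start: in its tightening direction it binds within 0.1 rad; in its loosening direction it turns against a steady drag of about 0.35 Nm, for up to 4.6 rad, and stays where it is left. The hand of the thread is not told.
- neck_b (a joint): twist of the slim sprung neck between the b cap and its wing grip, 0 when unloaded; the grip's angle is the cap's angle plus this. It is a spring of 3.5 Nm per rad (a moving cap's drag winds it to about 0.10 rad, either sign; a bound cap winds it further and further) and it is damaged beyond 0.27 rad (0.95 Nm) either way.
- spanner: bystander: loose steel spanner 170 mm long lying along its x, near the robot's side of the block
- elbow: bystander: small brass elbow fitting 34 mm high, 26 mm wide, standing behind the block
- plug: bystander: small brass plug 26 mm high, 32 mm wide, standing behind the block
- spray: bystander: white plastic bottle 52 mm wide, 150 mm high, upright; origin at its foot
- bin_yellow: bystander: open yellow bin 160 x 100 x 70 mm
- collar: bystander: grey plastic pipe collar, 48 mm across, 25 mm high
- pipe: bystander: grey plastic pipe offcut 200 mm long, 40 mm across, lying along its x

How it is judged:
By the outcome, as a careful person would: the job done as asked, in the order asked, and still so for the second after the job is handed in, with the robot touching nothing.
It also fails if it takes over 72 s, if anything falls off the work surface, if the arm or the gripper's body presses on something with over 40 N, if the wrist force passes 120 N, or if a joint passes its speed limit or range.

## Working session

There is one attempt and no reset: what is moved stays moved. The work goes in short steps, Python scripts to look and compute and a tool call to move; the robot and the scene stay as the last step left them, time stands still between calls to the robot, and variables do not carry over. Pictures are saved under pics/ and viewed, at most 10 in all, crops included, and the job is handed in when it is done.

Besides the shell and the picture viewer there is one more tool, called after ">>>" as a command line: name --argument value ..., lists and objects as JSON in quotes. jog_arm: Moves the arm, as the interface text tells. Its arguments: {"type":"object","properties":{"series":{"type":"array"},"squeeze":{"type":"number"}},"required":["series"]}

```bash
mkdir -p pics
cat > h.py <<'E'
import numpy as np, cv2
from cell import manip
def ray(cam,u,v):
    p=manip.camera_params(cam);K=np.array(p["camera_matrix"]);k=p["k1"];T=np.array(p["world_from_camera"])
    d=np.array([(u-K[0,2])/K[0,0],(v-K[1,2])/K[1,1]]);s=d.copy()
    for _ in range(30): s=d/(1+k*(s@s))
    return T[:3,3],T[:3,:3]@np.array([s[0],s[1],1])
def at(cam,u,v,z):
    o,r=ray(cam,u,v);return o+r*(z-o[2])/r[2]
def proj(cam,P):
    p=manip.camera_params(cam);K=np.array(p["camera_matrix"]);T=np.array(p["world_from_camera"])
    c=T[:3,:3].T@(np.array(P)-T[:3,3]);s=c[:2]/c[2];s=s*(1+p["k1"]*(s@s));return K[0,0]*s[0]+K[0,2],K[1,1]*s[1]+K[1,2]
E
python3 - <<'E'
from h import *
for c in("scene","top"):
    im=manip.snapshot(c);cv2.imwrite(f"pics/{c}0.png",cv2.cvtColor(im,cv2.COLOR_RGB2BGR))
    print(c,manip.camera_params(c))
    for t in("grip_a","block","spray"):
        for r in manip.trace(t,c)[:3]:
            m=r["mask"].astype(np.uint8);q=cv2.minAreaRect(cv2.findNonZero(m));print(t,r["confidence"],r["location"],q)
print(manip.read_state())
E
```

```text
scene {'camera_matrix': array([[396.55916508,   0.        , 253.98053862],
       [  0.        , 396.55916508, 193.25970127],
       [  0.        ,   0.        ,   1.        ]]), 'k1': -0.04775550753248796, 'world_from_camera': array([[ 9.01580038e-01,  2.22760404e-01, -3.70852042e-01,
         9.83853228e+02],
       [ 4.32264653e-01, -4.98229354e-01,  7.51608130e-01,
        -7.87569855e+02],
       [-1.73408427e-02, -8.37941116e-01, -5.45485089e-01,
         6.82512857e+02],
       [ 0.00000000e+00,  0.00000000e+00,  0.00000000e+00,
         1.00000000e+00]])}
grip_a 0.7 [193.0, 230.5] ((228.04896545410156, 192.17266845703125), (23.908004760742188, 11.630922317504883), 21.037511825561523)
grip_a 0.52 [222.3, 195.0] ((192.30174255371094, 220.6293182373047), (26.523902893066406, 13.787177085876465), 23.198591232299805)
block 0.8 [231.9, 215.1] ((209.91085815429688, 227.20162963867188), (76.45072174072266, 101.42091369628906), 71.8619155883789)
block 0.19 [342.6, 174.4] ((173.26988220214844, 344.73541259765625), (104.46762084960938, 21.654090881347656), 8.695503234863281)
spray 0.9 [
[... 1138 characters left out ...]
itions': array([ 9.96797071e-01,  2.17034102e-01,  1.61361627e+00, -1.33124627e-05,
        1.31128109e+00, -1.12222148e-01]), 'qd': array([-8.50978321e-04, -1.21142266e-03, -2.01546110e-03,  8.45066662e-04,
        9.30020098e-04,  1.84472650e-05]), 'tau': array([ 4.36549108e-04, -3.96243310e+01, -3.03631032e+01, -1.93350820e-04,
        3.84169034e-03,  1.40236460e-05]), 'ee_pos': array([278.40343284, 559.45573694, 231.10382403]), 'eef_rot': array([ 2.28840921e-01,  9.73463818e-01, -1.61691746e-04, -5.09316423e-05]), 'contact_force': array([0.30771355, 0.76480954, 1.18914567]), 'torque': array([-0.01125424, -0.03969329, -0.01460926]), 'finger_force': 0.0, 'gripper_width': 85.6237330487637}
```

View pics/top0.png

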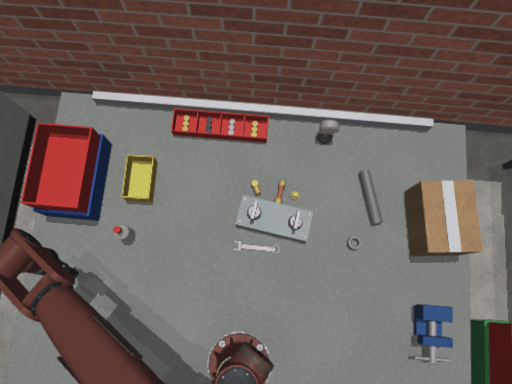

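View pics/scene0.png

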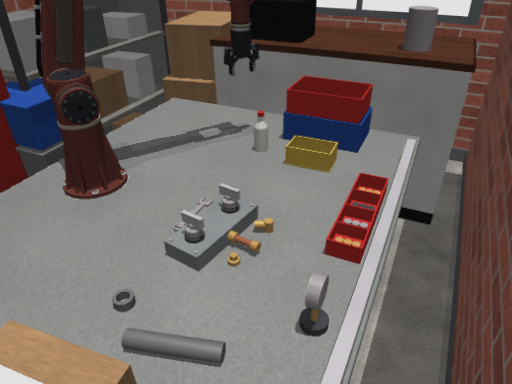

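The top view shows the block at about (274,218), with grip b at (253,210) and grip a at (296,220). The spanner is nearer the robot and the elbow, plug and copper pipe are behind. I'll zoom in on both views.

Run:
```python
from h import *
a=cv2.imread("pics/top0.png")[185:260,225:325];b=cv2.imread("pics/scene0.png")[175:270,160:280]
cv2.imwrite("pics/crop1.png",np.vstack([cv2.resize(a,(400,300),interpolation=2),cv2.resize(b,(400,300),fx=0,fy=0,interpolation=2)]) if 0 else np.hstack([cv2.resize(a,(400,300),interpolation=2),cv2.resize(b,(379,300),interpolation=2)]))
for u,v in((253.5,210),(296,220)): print(at("top",u,v,101).round(1))
for u,v in((229,192),(192.3,221.5)): print(at("scene",u,v,103).round(1))
q=[at("top",u,v,46) for u,v in((241,197),(312,212),(306,241),(235,226))]
print(np.round(q,1))
```

```text
[521.7  -3.8 101. ]
[ 499.7 -152.   101. ]
[525.6 -11.  103. ]
[ 507.4 -163.6  103. ]
[[ 575.3   45.2   46. ]
 [ 542.9 -212.8   46. ]
 [ 437.4 -197.3   46. ]
 [ 468.6   56.9   46. ]]
```

View pics/crop1.png

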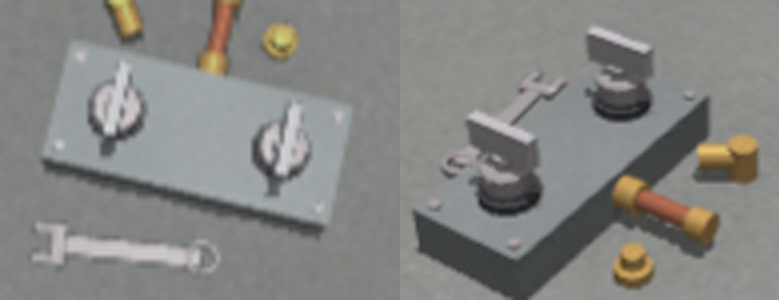

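```bash
cat > fit.py <<'E'
from h import *
from scipy.optimize import least_squares
T=lambda x,y:("top",225+x/4,185+y/4)
S=lambda x,y:("scene",160+(x-400)/3.158,175+y/3.158)
# block corners (bx,by,z)
B=[(T(70,40),55,130),(T(352,105),55,-130),(T(325,222),-55,-130),(T(42,158),-55,130),
   (S(416,212),-55,-130),(S(709,95),55,130),(S(521,252),55,-130)]
G={75:[(T(122,65),32),(T(111,133),-32),(S(588,28),-32),(S(652,49),32)],
  -75:[(T(297,103),32),(T(283,172),-32),(S(468,114),-32),(S(538,147),32)]}
def loc(p,bx,by): c,s=np.cos(p[2]),np.sin(p[2]);return np.array([p[0]+c*bx-s*by,p[1]+s*bx+c*by])
def res(p):
    r=[]
    off=lambda c: p[5:7] if c=="scene" else (0,0)
    for (c,u,v),bx,by in B:
        q=proj(c,[*loc(p,bx,by),46]);r+=[q[0]+off(c)[0]-u,q[1]+off(c)[1]-v]
    for k,(by,l) in enumerate(G.items()):
        a=p[3+k]
        for (c,u,v),e in l:
            q=proj(c,[*(loc(p,0,by)+e*np.array([np.cos(a),np.sin(a)])),116]);r+=[q[0]+off(c)[0]-u,q[1]+off(c)[1]-v]
    return np.array(r+list(p[5:7]/1.))
s=least_squares(res,[507,-78,-.13,-.13,-.13,0,0],x_scale=[10,10,.1,.1,.1,1,1],loss="soft_l1")
p=s.x;print(p[:3].round(3),"bars b,a deg",np.degrees(p[2:5]).round(1),p[5:].round(2));print(s.fun.round(1))
print("b",loc(p,0,75).round(1),"a",loc(p,0,-75).round(1))
E
python3 fit.py
```

```text
[ 5.10999e+02 -8.00820e+01 -1.36000e-01] bars b,a deg [-7.8 -4.5 -6.2] [1.12 0.56]
[-0.2 -0.   0.1 -0.5  0.9  0.2 -0.2 -0.  -0.6 -0.4  0.1 -0.2 -0.2  3.
  0.1 -0.9 -0.1  0.3  0.   0.3 -0.4 -0.3 -0.5 -0.8 -0.2  0.2  1.1  0.
 -0.7 -2.5  1.1  0.6]
b [521.2  -5.8] a [ 500.8 -154.4]
```

>>> jog_arm --series '[[[-235,-199,0,0,0,-10,60],[-235,-199,0,0,0,-10,60],[-235,-199,0,0,0,-10,60],[-469,-398,0,0,0,-19.5,60],[-469,-398,0,0,0,-19.5,60],[-469,-398,0,0,0,-19.5,60],[-469,-398,0,0,0,-19.5,60],[-469,-398,0,0,0,-19.5,60],[-469,-398,0,0,0,-19.5,60],[-469,-398,0,0,0,-19.5,60],[-469,-398,0,0,0,-19.5,60],[-469,-398,0,0,0,-19.5,60]]]' --squeeze 40

```text
time: 1.9
ee_pos: [520.7, -5.6, 231.2]
eef_rot: [0.061, 0.998, 0.0, -0.0]
contact_force: [-0.8, -0.6, -0.2]
gripper_width: 51.1
finger_force: 0.0
```

>>> jog_arm --series '[[[0,0,40,0,0,0,60],[0,0,80,0,0,0,60],[0,0,100,0,0,0,60],[0,0,100,0,0,0,60]]]'

```text
time: 2.4
ee_pos: [518.6, -3.8, 129.2]
eef_rot: [0.059, 0.998, 0.0, -0.003]
contact_force: [-0.2, -0.4, 0.6]
gripper_width: 51.2
finger_force: 0.0
```

Run:
```python
from h import *
l=[]
for c,(x,y) in(("scene",(165,140)),("top",(215,170))):
    im=cv2.cvtColor(manip.snapshot(c),cv2.COLOR_RGB2BGR)
    l.append(cv2.resize(im[y:y+120,x:x+80],(400,600),interpolation=2))
cv2.imwrite("pics/near1.png",np.hstack(l))
```

```text
(no output)
```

View pics/near1.png

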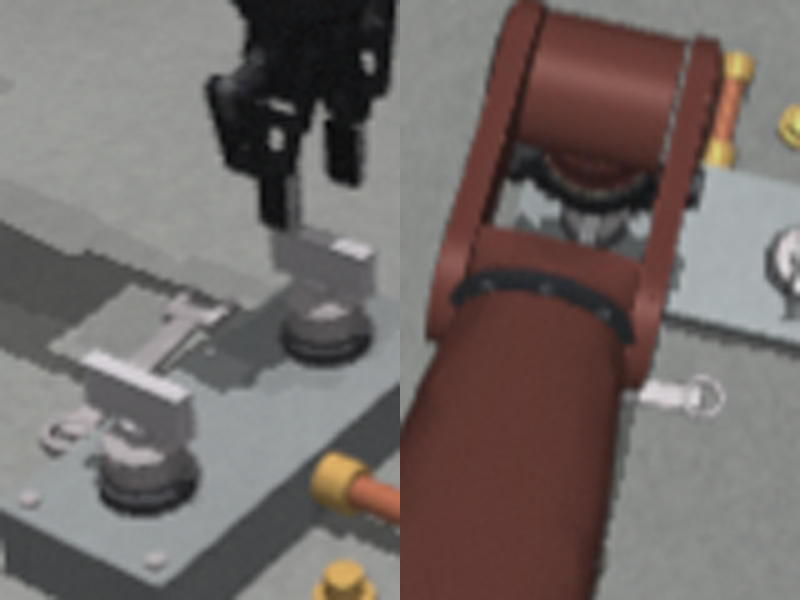

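Run:
```python
from h import *
s=manip.read_state();p=s["ee_pos"];print(p.round(1),s["torque"].round(3),s["contact_force"].round(2))
t=np.radians(83);y=np.array([np.cos(t),np.sin(t),0])
for k in(-1,1):
  for z in (0,6): print(k,z,np.round(proj("scene",p+k*29*y+[0,0,z]),1))
print("bar",np.round(proj("scene",[521.2,-5.8,116]),1))
x=np.array([y[1],-y[0],0])
for k in(-1,1): print(np.round(proj("scene",np.array([521.2,-5.8,116])+32*k*x),1))
```

```text
[521.2  -4.7 132.1] [-0.004  0.034  0.047] [0.16 0.52 1.  ]
-1 0 [221.7 186.3]
-1 6 [221.5 184.3]
1 0 [234.4 176.6]
1 6 [234.3 174.7]
bar [228.2 186.6]
[218.7 183.4]
[238.  189.9]
```

Run:
```python
from h import *
t=np.radians(83);y=np.array([np.cos(t),np.sin(t)])
f=lambda X,Y:(165+X/5-.4,140+Y/5-.4)
A=at("scene",*f(275,231),116)[:2];B=at("scene",*f(375,262),116)[:2]
print("scene b",A,B,(A+B)/2+6*y,np.linalg.norm(A-B),np.degrees(np.arctan2(*(B-A)[::-1])))
A=at("scene",*f(85,352),116)[:2];B=at("scene",*f(191,398),116)[:2]
print("scene a",A,B,(A+B)/2+6*y)
g=lambda X,Y:(225+X/4-.4,185+Y/4-.4)
print("top b",at("top",*g(116.5,99),116)[:2]);print("top a",at("top",*g(290,137),116)[:2])
manip.snapshot("scene")
for r in manip.trace("grip_b","scene"):
  m=r["mask"];v,u=np.nonzero(m);print(r["confidence"],u.min(),u.max(),v.min(),v.max(),r["location"])
```

```text
scene b [497.75156823 -11.61628472] [561.46543377 -16.97614863] [530.33971706  -8.34093977] 63.93891462825634 -4.808626994334416
scene a [ 467.81888968 -148.72826081] [ 536.08726665 -159.46505847] [ 502.68429422 -148.14138273]
top b [521.29190981  -4.38410456]
top a [ 501.4809035  -153.99505251]
0.72 219 239 186 199 [191.9, 228.9]
0.69 181 204 210 228 [220.7, 194.6]
0.52 121 225 328 362 [344.0, 170.4]
```

>>> jog_arm --series '[[[0,0,15,0,0,0,60],[0,0,30,0,0,0,60],[0,0,43,0,0,0,60],[0,0,43,0,0,0,60],[0,0,43,0,0,0,60],[0,0,43,0,0,0,60]]]'

```text
time: 3.35
ee_pos: [521.6, -5.8, 88.9]
eef_rot: [0.061, 0.998, -0.0, 0.001]
contact_force: [1.1, -0.3, -0.4]
gripper_width: 51.3
finger_force: 0.0
```

>>> jog_arm --series '[[[0,0,0,0,0,0,30],[0,0,0,0,0,0,25],[0,0,0,0,0,0,20],[0,0,0,0,0,0,20]]]' --squeeze 20

```text
time: 3.85
ee_pos: [521.4, -6.3, 89.1]
eef_rot: [0.061, 0.998, -0.001, 0.0]
contact_force: [-1.2, -3.5, 4.2]
gripper_width: 17.4
finger_force: 2.5
```

Run:
```python
from h import *
for i in range(3):
    s=manip.read_state();print({k:np.round(s[k],3) for k in("time","ee_pos","eef_rot","contact_force","torque","gripper_width","finger_force")})
im=cv2.cvtColor(manip.snapshot("scene"),cv2.COLOR_RGB2BGR)
cv2.imwrite("pics/near2.png",cv2.resize(im[150:230,170:270],(750,600),interpolation=2))
```

```text
{'time': np.float64(3.85), 'ee_pos': array([521.408,  -6.344,  89.121]), 'eef_rot': array([ 0.061,  0.998, -0.001,  0.   ]), 'contact_force': array([-1.192, -3.506,  4.177]), 'torque': array([-0.389,  0.32 , -0.015]), 'gripper_width': np.float64(17.381), 'finger_force': np.float64(2.507)}
{'time': np.float64(3.85), 'ee_pos': array([521.408,  -6.344,  89.121]), 'eef_rot': array([ 0.061,  0.998, -0.001,  0.   ]), 'contact_force': array([-1.192, -3.506,  4.177]), 'torque': array([-0.389,  0.32 , -0.015]), 'gripper_width': np.float64(17.381), 'finger_force': np.float64(2.507)}
{'time': np.float64(3.85), 'ee_pos': array([521.408,  -6.344,  89.121]), 'eef_rot': array([ 0.061,  0.998, -0.001,  0.   ]), 'contact_force': array([-1.192, -3.506,  4.177]), 'torque': array([-0.389,  0.32 , -0.015]), 'gripper_width': np.float64(17.381), 'finger_force': np.float64(2.507)}
```

View pics/near2.png

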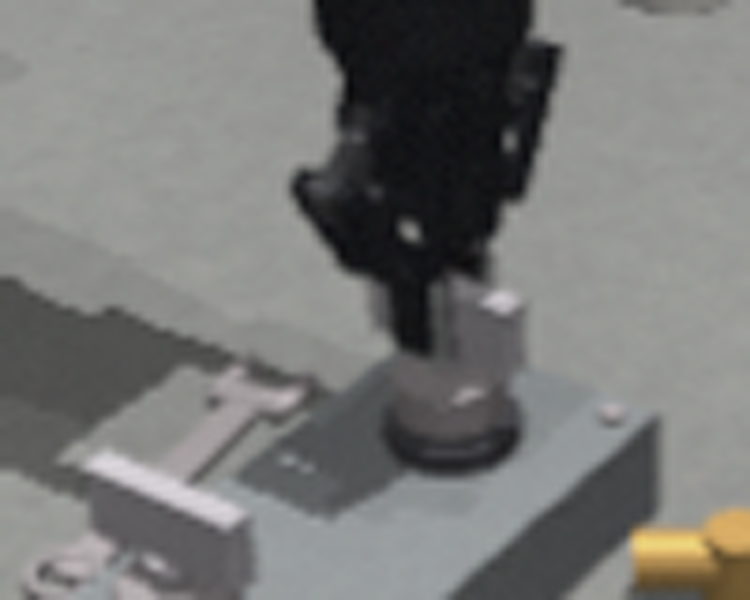

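Run:
```python
from h import *
def ext(cam,cx,cy,yaw=-7,zs=(86,116)):
    t=np.radians(yaw);x=np.array([np.cos(t),np.sin(t)]);y=np.array([-x[1],x[0]])
    P=np.array([proj(cam,[*(np.array([cx,cy])+i*32*x+j*6*y),z]) for i in(-1,1) for j in(-1,1) for z in zs])
    return np.r_[P.min(0),P.max(0)].round(1)
for c in((521,-6),(521,-8),(526,-7),(530,-8)): print(c,"scene",ext("scene",*c),"top",ext("top",*c,zs=(116,)))
for c in((501,-154),(506,-155)): print(c,"scene",ext("scene",*c),"top",ext("top",*c,zs=(116,)))
```

```text
(521, -6) scene [217.3 182.5 239.6 200.4] top [250.5 200.1 257.8 218.9]
(521, -8) scene [216.9 182.8 239.3 200.8] top [251.1 200.2 258.4 219. ]
(526, -7) scene [218.7 183.  241.1 201. ] top [251.  198.7 258.2 217.5]
(530, -8) scene [219.8 183.5 242.2 201.5] top [251.3 197.6 258.6 216.3]
(501, -154) scene [180.1 209.2 204.6 229.7] top [293.6 209.6 300.5 228.5]
(506, -155) scene [181.6 209.9 206.1 230.4] top [294.  208.2 300.9 227.1]
```

>>> jog_arm --series '[[[-2,-2,0,0,0,0,20],[-2,-2.3,0,0,0,0,14],[-2,-2.3,0,0,0,0,5],[-2,-2.3,0,0,0,0,5],[-2,-2.3,0,0,0,0,5]]]' --squeeze 30

```text
time: 4.53
ee_pos: [522.2, -5.6, 89.2]
eef_rot: [0.061, 0.998, 0.002, -0.001]
contact_force: [-3.6, 6.8, 9.2]
gripper_width: 11.6
finger_force: 41.3
```

```bash
cat > st.py <<'E'
from h import *
s=manip.read_state();q=s["eef_rot"];r=np.radians
from scipy.spatial.transform import Rotation as R
m=R.from_quat(q).as_matrix();f=m.T@s["contact_force"]
print("yaw_y",np.degrees(np.arctan2(m[1,1],m[0,1])).round(2),"tool-force",f.round(1),"M",s["torque"].round(3),"F",s["contact_force"].round(1),s["ee_pos"].round(1),"w",round(s["gripper_width"],1),round(s["finger_force"],1),"t",s["time"],"j6",s["joint_positions"][5].round(3))
E
python3 st.py
```

```text
yaw_y 82.97 tool-force [ 4.4  6.4 -9.2] M [ 0.835  0.658 -0.115] F [-3.6  6.8  9.2] [522.2  -5.6  89.2] w 11.6 41.3 t 4.525 j6 -1.599
```

>>> jog_arm --series '[[[0,1,-0.5,0,0,0,5],[0,1.7,-1,0,0,0,5],[0,1.7,-1,0,0,0,5],[0,1.7,-1,0,0,0,5]]]' --squeeze 30

```text
time: 5.03
ee_pos: [522.2, -5.6, 89.2]
eef_rot: [0.061, 0.998, 0.001, -0.001]
contact_force: [-3.0, 3.9, 5.5]
gripper_width: 11.5
finger_force: 40.5
```

```bash
python3 st.py
```

```text
yaw_y 83.0 tool-force [ 3.5  3.5 -5.4] M [ 0.45   0.589 -0.029] F [-3.   3.9  5.5] [522.2  -5.6  89.2] w 11.5 40.5 t 5.025 j6 -1.596
```

>>> jog_arm --series '[[[0,0,0,0,0,2,5],[0,0,0,0,0,4,5],[0,0,0,0,0,6,5],[0,0,0,0,0,6,5],[0,0,0,0,0,6,5]]]' --squeeze 40

```text
time: 5.65
ee_pos: [522.2, -5.5, 89.3]
eef_rot: [0.112, 0.994, 0.001, -0.001]
contact_force: [-3.7, 4.5, 5.7]
gripper_width: 11.5
finger_force: 50.0
```

```bash
python3 st.py
```

```text
yaw_y 77.09 tool-force [ 4.7  3.5 -5.7] M [0.5   0.591 0.319] F [-3.7  4.5  5.7] [522.2  -5.5  89.3] w 11.5 50.0 t 5.65 j6 -1.492
```

>>> jog_arm --series '[[[0,0,0,0,0,1.5,5],[0,0,0,0,0,3,5],[0,0,0,0,0,3,5],[0,0,0,0,0,3,5]]]'

```text
time: 6.15
ee_pos: [522.2, -5.6, 89.3]
eef_rot: [0.138, 0.99, 0.001, -0.001]
contact_force: [-4.0, 4.0, 6.7]
gripper_width: 11.4
finger_force: 50.0
```

```bash
python3 st.py
```

```text
yaw_y 74.11 tool-force [ 5.   2.7 -6.7] M [0.551 0.542 0.331] F [-4.   4.   6.7] [522.2  -5.6  89.3] w 11.4 50.0 t 6.15 j6 -1.44
```

>>> jog_arm --series '[[[0,0,0,0,0,1.5,5],[0,0,0,0,0,3,5],[0,0,0,0,0,3,5],[0,0,0,0,0,3,5]]]'

```text
time: 6.65
ee_pos: [522.2, -5.6, 89.3]
eef_rot: [0.164, 0.986, 0.001, -0.001]
contact_force: [-3.7, 2.2, 6.8]
gripper_width: 11.0
finger_force: 50.1
```

```bash
python3 st.py
```

```text
yaw_y 71.11 tool-force [ 4.3  0.9 -6.8] M [0.501 0.561 0.37 ] F [-3.7  2.2  6.8] [522.2  -5.6  89.3] w 11.0 50.1 t 6.65 j6 -1.388
```

>>> jog_arm --series '[[[0,0,0,0,0,1.5,5],[0,0,0,0,0,3,5],[0,0,0,0,0,4,5],[0,0,0,0,0,4,5]]]'

```text
time: 7.15
ee_pos: [522.2, -5.6, 89.3]
eef_rot: [0.199, 0.98, 0.001, -0.001]
contact_force: [-3.5, 3.3, 5.7]
gripper_width: 11.2
finger_force: 50.1
```

```bash
python3 st.py
```

```text
yaw_y 67.1 tool-force [ 4.5  1.7 -5.6] M [0.519 0.563 0.354] F [-3.5  3.3  5.7] [522.2  -5.6  89.3] w 11.2 50.1 t 7.15 j6 -1.318
```

>>> jog_arm --series '[[[0,0,0,0,0,3,5],[0,0,0,0,0,6,5],[0,0,0,0,0,9,5],[0,0,0,0,0,12,5],[0,0,0,0,0,15,5],[0,0,0,0,0,18,5],[0,0,0,0,0,21,5],[0,0,0,0,0,24,5],[0,0,0,0,0,27,5],[0,0,0,0,0,30,5],[0,0,0,0,0,30,5],[0,0,0,0,0,30,5]]]'

```text
time: 8.65
ee_pos: [522.2, -5.6, 89.3]
eef_rot: [0.445, 0.895, 0.0, -0.001]
contact_force: [-3.5, 3.9, 5.3]
gripper_width: 11.3
finger_force: 50.1
```

```bash
python3 st.py
```

```text
yaw_y 37.1 tool-force [ 5.3 -0.5 -5.3] M [0.646 0.444 0.289] F [-3.5  3.9  5.3] [522.2  -5.6  89.3] w 11.3 50.1 t 8.65 j6 -0.795
```

>>> jog_arm --series '[[[0,0,0,0,0,4,5],[0,0,0,0,0,8,5],[0,0,0,0,0,12,5],[0,0,0,0,0,16,5],[0,0,0,0,0,20,5],[0,0,0,0,0,24,5],[0,0,0,0,0,28,5],[0,0,0,0,0,32,5],[0,0,0,0,0,36,5],[0,0,0,0,0,40,5],[0,0,0,0,0,42,5],[0,0,0,0,0,42,5]]]'

```text
time: 10.15
ee_pos: [522.2, -5.6, 89.3]
eef_rot: [0.737, 0.676, -0.0, -0.001]
contact_force: [-4.1, 2.8, 6.2]
gripper_width: 11.2
finger_force: 50.1
```

```bash
python3 st.py
```

```text
yaw_y -4.91 tool-force [ 2.4 -4.3 -6.2] M [0.568 0.546 0.355] F [-4.1  2.8  6.2] [522.2  -5.6  89.3] w 11.2 50.1 t 10.15 j6 -0.061
```

>>> jog_arm --series '[[[0,0,0,0,0,4,5],[0,0,0,0,0,8,5],[0,0,0,0,0,12,5],[0,0,0,0,0,16,5],[0,0,0,0,0,20,5],[0,0,0,0,0,24,5],[0,0,0,0,0,28,5],[0,0,0,0,0,32,5],[0,0,0,0,0,36,5],[0,0,0,0,0,40,5],[0,0,0,0,0,42,5],[0,0,0,0,0,42,5]]]'

```text
time: 11.65
ee_pos: [522.2, -5.6, 89.3]
eef_rot: [0.93, 0.367, -0.0, -0.001]
contact_force: [-4.4, 4.4, 5.9]
gripper_width: 11.5
finger_force: 50.0
```

```bash
python3 st.py
```

```text
yaw_y -46.91 tool-force [-0.2 -6.3 -5.9] M [0.55  0.415 0.318] F [-4.4  4.4  5.9] [522.2  -5.6  89.3] w 11.5 50.0 t 11.65 j6 0.672
```

>>> jog_arm --series '[[[0,0,0,0,0,-2,5],[0,0,0,0,0,-4,5],[0,0,0,0,0,-5.5,5],[0,0,0,0,0,-5.5,5],[0,0,0,0,0,-5.5,5]]]'

```text
time: 12.28
ee_pos: [522.2, -5.6, 89.3]
eef_rot: [0.912, 0.411, -0.0, -0.001]
contact_force: [-4.1, 4.0, 6.2]
gripper_width: 11.4
finger_force: 50.1
```

```bash
python3 st.py
```

```text
yaw_y -41.48 tool-force [ 0.3 -5.7 -6.2] M [0.471 0.448 0.014] F [-4.1  4.   6.2] [522.2  -5.6  89.3] w 11.4 50.1 t 12.275 j6 0.577
```

>>> jog_arm --series '[[[0,0,0,0,0,0,30],[0,0,0,0,0,0,60],[0,0,0,0,0,0,60],[0,0,0,0,0,0,60],[0,0,-20,0,0,0,60],[0,0,-50,0,0,0,60],[0,0,-90,0,0,0,60],[0,0,-140,0,0,0,60],[0,0,-140,0,0,0,60]]]'

```text
time: 13.4
ee_pos: [526.6, -7.1, 235.0]
eef_rot: [0.912, 0.411, 0.005, 0.003]
contact_force: [0.0, -0.5, 0.3]
gripper_width: 51.1
finger_force: 0.0
```

```bash
python3 st.py;python3 - <<'E'
from h import *
im=cv2.cvtColor(manip.snapshot("scene"),cv2.COLOR_RGB2BGR)
cv2.imwrite("pics/end1.png",cv2.resize(im[150:275,140:290],(720,600),interpolation=2))
E
```

```text
yaw_y -41.46 tool-force [-0.3  0.4 -0.3] M [0.051 0.042 0.005] F [ 0.  -0.5  0.3] [526.6  -7.1 235. ] w 51.1 0.0 t 13.4 j6 0.577
```

View pics/end1.png

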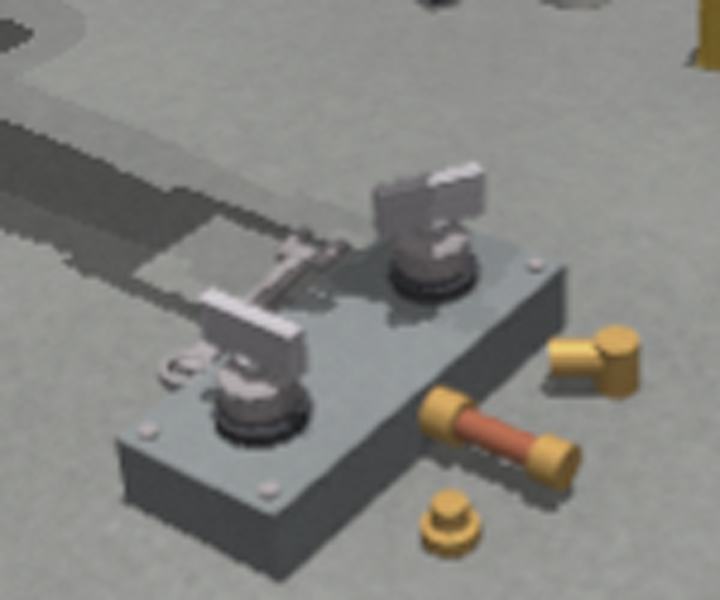

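Bar b at about (430,195) in the crop has clearly turned by about 124°. Bar a at (250,330) and the bystanders are unchanged, and the gripper is clear.

```bash
python3 -c "
from cell import manip
print(manip.close_job())"
```

```text
the job is handed in; nothing more can be done
None
```

Outlet b (+y) is the left-hand one: by feel, its cap turned clockwise against a steady drag of about 0.35 Nm. I unscrewed it about 124°, let go and handed the job in; I never touched cap a, so its right-hand thread is inferred.

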